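Lock an angle bracket onto the weld jig with a quarter-turn pin

TASK

Take the locking pin with the flat paddle grip out of the wooden block, put its end down through the slotted hole of the bracket on the weld jig with its side lugs lined up with the slot, push it down against the spring until its collar sits on the bracket, then give it a quarter turn clockwise (seen from above). Finish while still gripping the pin and keeping it pressed fully home and turned, so the bracket stays clamped for tacking: do not let go. Leave the other pins, tools and things on the bench where they are.

Things in the scene. Friction and masses are not known exactly. Their poses are not given: they have to be found in the camera images.
- pin_grip (a point): Centre of the paddle grip of the loose steel locking pin, standing upright in one of the block's three holes. Axes: z up along the pin, x along the paddle's width and also along the side lugs. Paddle 36 mm wide (x), 12 thick (y), 44 tall. Below this point: collar (46 mm across) with top at 32 mm, underside at 38; lugs' axis at 58; tip at 80. Pin is alike when turned half round.
- pin: The same pin (0.16 to 0.26 kg), origin at its lower tip, same axes. Going up: cone from 6 mm across at the tip to 14 mm at 18 mm; 14 mm round shank; lugs = 8 mm round cross bar, 30 mm end to end along x, axis at 22 mm; collar 42 to 48 mm; 14 mm neck; paddle 58 to 102 mm. Collar rests on the block; lift over 50 mm to clear it.
- pin_lug (a point): Outer end of one of the pin's two side lugs: 15 mm along x and 22 mm above the tip; same axes as the pin.
- jig_slot (a point): Centre of the slotted hole at the upper face of the bracket's foot, 70 mm above the bench. Axes: z up, x along the slot. Slot 36 mm long (x), 13 wide (y), with a 17 mm square opening in its middle, through a 10 mm thick foot 96 x 96 mm. Pin fully home: collar on the foot, paddle centre 38 mm above this point.
- jig: Fixed weld jig with the steel angle bracket, origin on the bench under the slot, same axes. Bracket's upright leg at x = -40 to -48 mm, full width, 34 mm above the foot. Lugs are clear below the foot, able to turn, when the collar is under 6 mm from it. Stops: clockwise (from above) only, up to about 100 degrees. If let go when turned, the spring lifts the pin 6 mm until the lugs catch.
- plunger (a joint): Travel (m) of the spring plunger under the hole: 0 at rest, about 0.016 with the pin home. The pin's tip meets it with the collar 16 mm above the foot (lugs then in the slot). Pushes up with 3 N at rest, 0.5 N more per mm, 11 N at home.
- block: Fixed light wooden block holding three pins in a row, 70 x 260 x 55 mm (x, y, z); origin at the centre of its underside; through holes 37 mm wide at y = -80, 0 and +80 mm. Which pin is in which hole varies.
- knob_pin: Other steel pin in the block, with a 34 mm ball knob and no lugs; origin at its lower tip; top 90 mm above it. Not needed.
- hex_pin: Other steel pin in the block, with a six-sided head 34 mm across, no lugs; origin at its lower tip; top 78 mm above it. Not needed.
- wrench: Steel open wrench, 170 mm long along its x, lying on the bench between jig and block; origin at its middle underside. Not needed.
- hammer: Hammer, 280 mm long along its x, lying beyond the block; not needed.
- can: Plain grey closed can, 66 mm across, 120 mm tall, standing on the bench; origin at its foot. Not needed.
- tin: Open steel cup, 80 mm across, 60 mm tall, origin at its foot. Not needed.
- offcut: Dark steel offcut, 50 x 90 x 30 mm, origin under its centre. Not needed.
- driver: Screwdriver, 200 mm long along its x, lying between the robot and the block. Not needed.

How it is judged:
By the outcome, as a careful person would: the job done as asked, in the order asked, and still so for the second after the job is handed in, while the arm keeps its last pose, push and grip.
It also fails if it takes over 48 s, if anything falls off the work surface, if the arm or the gripper's body presses on something with over 40 N, if the wrist force passes 120 N, or if a joint passes its speed limit or range.

ROBOT

A 6-joint arm with a two-finger parallel gripper is mounted at the origin on the work surface. World frame = base frame: x ahead of the robot, y to its left, z up, the work surface at z = 0. Lengths are in mm, angles in rad, forces in N, time in s.
With the tool pointing down it reaches from about 275 to 750 mm from the base axis. Payload 10.2 kg.
Tool frame: the origin (TCP) lies between the finger pads; the fingertips stand 17 mm ahead of it and the grasp point (between the pads) lies 2 mm behind it; y points along the fingers, x is the direction in which the jaws open and shut, and the axes are right-handed (so a half turn about y gives the same grasp; the last joint's range is limited). The gripper opens to 85 mm and grips with 20 to 120 N. Pads are 22 mm wide; open, the fingers measure 114 mm over their backs; the gripper's body (76 mm by 85 mm) begins 54 mm behind the grasp point. The pads swing forward as they close: fully open they stand 13 mm farther back than shut.
Start: joints at [1.043, 0.313, 1.498, -0, 1.331, -0.223], TCP at [157.567, 500.803, 248.294] pointing down, gripper open.
Joint ranges: [-2.94, 2.94], [-0.97, 2.17], [0.19, 2.56], [-1.23, 4.37], [0.02, 3.11], [-2.88, 2.88]. Speed limits (rad/s): [2.39, 2.39, 3.01, 3.14, 3.14, 3.14].

INTERFACE

Orientations are given as a unit quaternion [w, x, y, z].
In Python, from rig import ctrl gives the robot as it stands.
- The arm moves only by the tool jog_arm, never from a script. Its argument "targets" is a list of rows, each an object with "offset": the shift along the tool's x, y, z in m, a list of three; "yaw": the turn about the tool's y in rad. In form: [{"offset": [dx, dy, dz], "yaw": yaw}, ...]. A call has 1 to 12 rows; each row is the pose to reach, as a shift and turn from the pose measured when the call began, along the tool's axes at that moment; what a row does not reach only later rows make up. A row lasts 1/12 s, in which the tool goes at most 41.7 mm and 7.16 degrees, less where a joint would pass 70% of its speed; a pose out of reach is approached as far as the arm can. A call with a gripper value outside its range is refused whole. "fingers" is the finger opening in m, from 0 to 0.0854, set as the call begins (left out, the last holds). The fingers move at their own pace and stop on an object; "grip_force" is the grip in N (left out, the last holds). Time passes only in rows, so rows that repeat a pose let the fingers close. It gives the time, the measured TCP pose, the force and the opening at its end, in the units of the state.
- ctrl.sense(): the state, without advancing time (a new reading comes with each control period).
- ctrl.capture(name): name is "side" or "top"; returns a dict with "img" (420x560x3 uint8, red, green, blue), "intrinsics" (3x3 intrinsics, pixels), "T" (4x4, takes a point from camera to world coordinates). Camera axes: x right, y up, looking along -z (the intrinsics and any distortion apply to the point x, -y, -z); pixel columns grow to the right and rows downward; lengths in mm; the calibration is good to about 2 mm. A picture is of the moment at which its call begins. There is no depth.
- ctrl.finish_job(): hands the job in, once; it reports no verdict.
Trained networks look in the newest picture that a camera, given by its name, has taken for a name from the list of things; names that differ only in an ending like _2 or _b are one class to them, and where a whole thing is asked for, a point or a joint stands for the part that bears it (a point fixed in the world has none). Each returns a list of dicts, best first, with "score" (0 to 1); they miss things now and then, are a little off and sometimes report something else, mostly with a low value. They report only what shows in the picture. A call takes as long as a camera call.
- ctrl.boxes_of(camera, target): "box" ([left, top, right, bottom] in pixels, round what is visible of it).
- ctrl.regions_of(camera, target): "region" (420x560 bool, what is visible of it) and "box" ([left, top, right, bottom] in pixels, round what is visible of it).
The state is a dict: "time_s": time; "joints": joint angles; "dq": joint speeds; "tau": joint torques, N m; "eef_pos": TCP position; "ee_rot": TCP orientation; "force": force on the tool from outside, world axes, zero at the start; "wrist_torque": the same for the moment, N m; "grip_width": opening from 0.0 (shut) to 1.0 (fully open).
Only numpy, scipy, OpenCV 4.12 (cv2) and the standard library are available. Lean on these libraries where they do the work, as an engineer would, in place of code of your own. Each camera call takes 0.05 s, during which the arm holds its last target.

## Working session

There is one attempt and no reset: what is moved stays moved. The work goes in short steps, Python scripts to look and compute and a tool call to move; the robot and the scene stay as the last step left them, time stands still between calls to the robot, and variables do not carry over. Pictures are saved under pics/ and viewed, and the job is handed in when it is done.

Besides the shell and the picture viewer there is one more tool, called after ">>>" as name(argument=value, ...), one argument or row to a line, values as JSON. jog_arm: Moves the arm, as the interface text tells. Its arguments: {"type":"object","properties":{"targets":{"type":"array"},"fingers":{"type":"number"},"grip_force":{"type":"number"}},"required":["targets"]}

```bash
ls; mkdir -p pics; python3 - <<'E'
from rig import ctrl
import cv2, numpy as np
np.set_printoptions(precision=4,suppress=True)
print(ctrl.sense())
for n in("side","top"):
    c=ctrl.capture(n); cv2.imwrite(f"pics/{n}0.png",c["img"][:,:,::-1]); print(n,c["intrinsics"],c["T"],[k for k in c])
    for t in("pin_grip","pin","jig_slot","jig","block","pin_lug","knob_pin","hex_pin"):
        try: print(t,[(np.round(b["box"]),round(b["score"],2)) for b in ctrl.boxes_of(n,t)[:3]])
        except Exception as e: print(t,e)
E
```

```text
pics
{'time_s': 0.0, 'joints': array([ 1.0426,  0.3135,  1.4985,  0.    ,  1.331 , -0.2234]), 'dq': array([-0.0002, -0.0001, -0.0012, -0.0002,  0.0009,  0.0005]), 'tau': array([  0.0005, -41.2255, -25.9746,  -0.0002,   0.0041,  -0.    ]), 'eef_pos': array([157.4283, 500.585 , 247.7047]), 'ee_rot': array([-0.5699,  0.5703,  0.4179, -0.4188]), 'force': array([ 0.2066, -0.3364,  0.3673]), 'wrist_torque': array([0.0493, 0.0663, 0.0132]), 'grip_width': 0.9985454205018066}
side [[511.9217   0.     285.5158]
 [  0.     511.9217 204.1661]
 [  0.       0.       1.    ]] [[ -0.9777   0.1232  -0.1702 355.4043]
 [ -0.2092  -0.4978   0.8417 969.5576]
 [  0.019    0.8585   0.5124 679.6702]
 [  0.       0.       0.       1.    ]] ['img', 'intrinsics', 'T']
pin_grip [(array([264., 220., 286., 245.]), 0.91)]
pin [(array([263., 218., 286., 248.]), 0.78), (array([246., 222., 317., 234.]), 0.7), (array([246., 229., 293., 336.]), 0.44)]
jig_slot [(array([276., 144., 335., 201.]), 0.95)]
jig [(array([276., 144., 335., 200.]), 0.95), (array([258., 272., 280., 304.]), 0.72)]
block [(array([247., 230., 293.,
[... 318 characters left out ...]
.       0.       1.    ]] [[  -0.0208    0.9927   -0.119   409.1336]
 [  -0.9998   -0.0214   -0.0037   -5.8436]
 [  -0.0062    0.1189    0.9929 1023.3168]
 [   0.        0.        0.        1.    ]] ['img', 'intrinsics', 'T']
pin_grip [(array([221., 190., 241., 208.]), 0.66)]
pin [(array([223., 190., 243., 209.]), 0.87)]
jig_slot [(array([344., 167., 417., 235.]), 0.79), (array([192., 244., 231., 323.]), 0.18)]
jig [(array([345., 165., 418., 234.]), 0.79)]
block [(array([144., 182., 254., 229.]), 0.72)]
pin_lug [(array([223., 188., 243., 210.]), 0.66)]
knob_pin [(array([191., 197., 209., 214.]), 0.66)]
hex_pin [(array([152., 203., 176., 217.]), 0.57), (array([159.,  82., 202., 191.]), 0.29)]
```

```bash
python3 - <<'E'
import cv2
a=cv2.imread("pics/side0.png");b=cv2.imread("pics/top0.png")
cv2.imwrite("pics/s0c.png",cv2.resize(a[130:350,180:380],None,fx=2.7,fy=2.7,interpolation=3))
cv2.imwrite("pics/t0c.png",cv2.resize(b[150:250,130:430],None,fx=2.66,fy=2.66,interpolation=3))
cv2.imwrite("pics/t0slot.png",cv2.resize(b[160:240,340:425],None,fx=7,fy=7,interpolation=3))
cv2.imwrite("pics/t0pin.png",cv2.resize(b[180:235,205:265],None,fx=10,fy=10,interpolation=3))
E
```

```text
(no output)
```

View pics/side0.png

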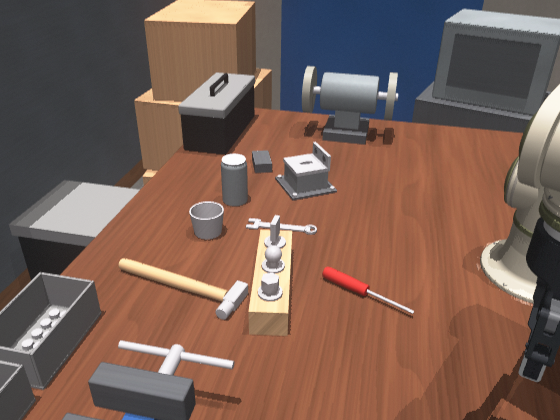

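View pics/top0.png

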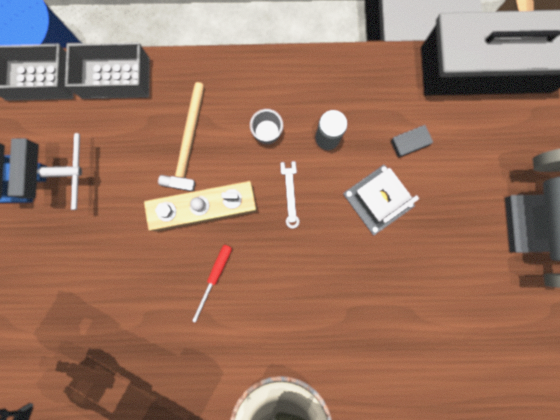

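View pics/s0c.png

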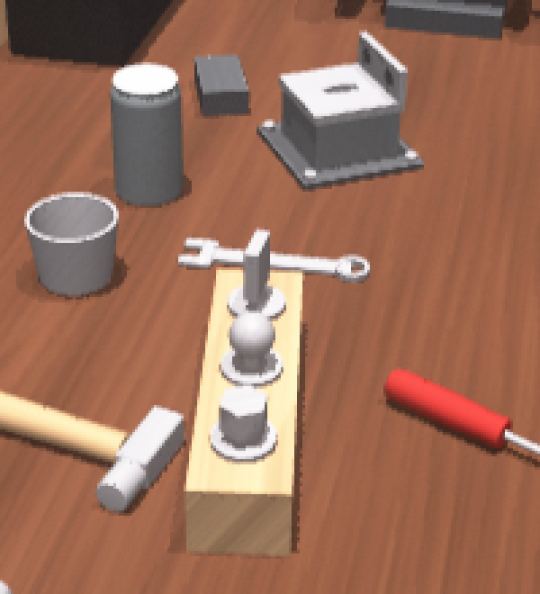

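View pics/t0slot.png

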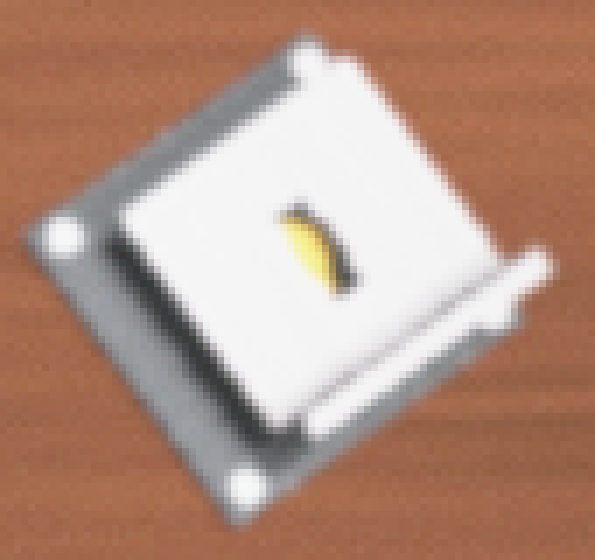

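View pics/t0pin.png

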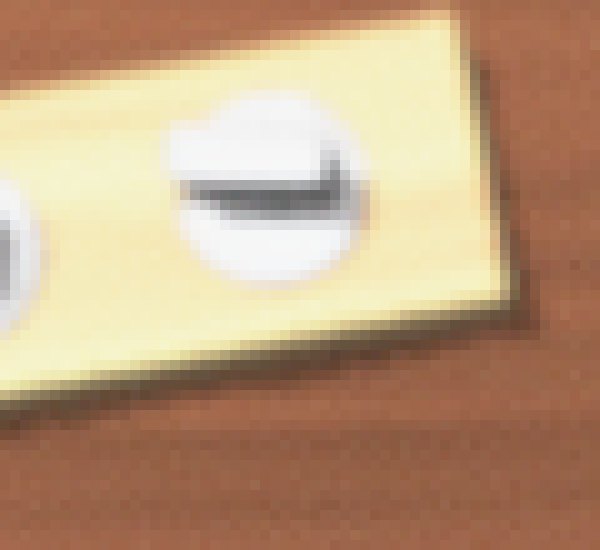

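```bash
cat > h.py <<'E'
import numpy as np, cv2
np.set_printoptions(precision=4,suppress=True)
from rig import ctrl
K={};T={}
def cap(n,f=None):
    c=ctrl.capture(n);K[n]=c["intrinsics"];T[n]=c["T"]
    if f: cv2.imwrite(f,c["img"][:,:,::-1])
    return c["img"][:,:,::-1].copy()
def unp(n,px,z):
    r=np.linalg.inv(K[n])@np.array([px[0],px[1],1.]); d=T[n][:3,:3]@np.array([r[0],-r[1],-r[2]]); o=T[n][:3,3]
    return o+d*(z-o[2])/d[2]
def proj(n,P):
    P=np.atleast_2d(P); c=(P-T[n][:3,3])@T[n][:3,:3]; c=c*[1,-1,-1]; p=c@K[n].T; return p[:,:2]/p[:,2:]
def frame(xy,th,z0,pts):
    p=np.array(pts,float);c,s=np.cos(th),np.sin(th)
    return np.c_[xy[0]+c*p[:,0]-s*p[:,1],xy[1]+s*p[:,0]+c*p[:,1],z0+p[:,2]]
def box(x0,x1,y0,y1,z0,z1):
    return [[x,y,z] for z in(z0,z1) for x,y in((x0,y0),(x1,y0),(x1,y1),(x0,y1))]
BE=[(0,1),(1,2),(2,3),(3,0),(4,5),(5,6),(6,7),(7,4),(0,4),(1,5),(2,6),(3,7)]
def circ(r,z,n=24):
    a=np.linspace(0,2*np.pi,n,endpoint=False); return np.c_[r*np.cos(a),r*np.sin(a),0*a+z]
def draw(img,n,pts,edges,col,k,off):
    q=(proj(n,pts)-off+.5)*k
    for a,b in edges: cv2.line(img,tuple(int(v) for v in q[a]),tuple(int(v) for v in q[b]),col,1)
E
python3 - <<'E'
from h import *
cap("side","pics/side1.png");cap("top","pics/top1.png")
for n,l in(("side",[(x/2.7+180,y/2.7+130) for x,y in((325,90),(357,87))]),("top",[(381.7,189.3),(388.9,201.7),(358.5,190),(389.5,169),(411,195)])):
    for p in l: print(n,p,unp(n,p,70))
print("collar side",unp("side",(258/2.7+180,302/2.7+130),61),"top",unp("top",(205+27,180+19),61))
print("paddle top", [unp("top",(205+x/10,180+y/10),115) for x,y in((165,122),(180,185),(335,180),(325,120))])
E
```

```text
side (300.3703703703704, 163.33333333333331) [ 563.8893 -250.6353   70.    ]
side (312.2222222222222, 162.22222222222223) [ 534.0634 -265.1936   70.    ]
top (381.7, 189.3) [ 563.5354 -253.1084   70.    ]
top (388.9, 201.7) [ 533.3904 -268.6226   70.    ]
top (358.5, 190) [ 563.0546 -197.8601   70.    ]
top (389.5, 169) [ 612.3429 -274.3029   70.    ]
top (411, 195) [ 548.3071 -321.9054   70.    ]
collar side [548.8716 109.28    61.    ] top [549.2607 104.8099  61.    ]
paddle top [array([557.5264, 122.3579, 115.    ]), array([542.9869, 119.0191, 115.    ]), array([543.3682,  83.8315, 115.    ]), array([557.1922,  85.9728, 115.    ])]
```

```bash
cat > fit.py <<'E'
from h import *
from scipy.optimize import minimize
def gradmap(im): 
    g=cv2.GaussianBlur(im,(0,0),0.8).astype(np.float32)
    return sum(np.hypot(cv2.Sobel(g[:,:,i],5,1,0),cv2.Sobel(g[:,:,i],5,0,1)) for i in range(3))**.5
def score(gm,n,segs):
    t=np.linspace(.04,.96,40)[:,None]; v=0;L=0
    for a,b in segs:
        P=a*(1-t)+b*t; q=proj(n,P).astype(np.float32)
        s=cv2.remap(gm,q[:,:1],q[:,1:],cv2.INTER_LINEAR); w=np.linalg.norm(q[0]-q[-1]); v+=s.mean()*w;L+=w
    return v/L
def fit(gms,segf,p0):
    """segf(p,n)->list of segments; p=(x,y,th)"""
    f=lambda p:-sum(score(gms[n],n,segf(p,n)) for n in gms)
    best=None
    for dth in np.radians([-6,-3,0,3,6]):
      for dx in(-3,0,3):
        for dy in(-3,0,3):
          x0=np.array(p0)+[dx,dy,dth]
          r=minimize(f,x0,method="Nelder-Mead",options=dict(initial_simplex=np.array([x0,x0+[2,0,0],x0+[0,2,0],x0+[0,0,.04]])))
          if best is None or r.fun<best.fun: best=r
    return best.x,best.fun
E
cat > m1.py <<'E'
from fit import *
im={n:cap(n) for n in("side","top")}; gm={n:gradmap(im[n]) for n in im}
def S(P,es): return [(P[a],P[b]) for a,b in es]
foot=[[48,-48,70],[48,48,70],[-48,48,70],[-48,-48,70],[48,-48,60],[48,48,60]]
leg=box(-48,-40,-48,48,70,104)
def jig(p,n):
    F=frame(p[:2],p[2],0,foot); L=frame(p[:2],p[2],0,leg)
    s=S(F,[(0,1),(1,2),(0,3)])
    return s+S(L,[(4,5),(5,6),(6,7),(7,4)]) if n=="top" else s+S(L,[(4,5),(6,7),(7,4),(5,6)])
def slot(p,n):
    return S(frame(p[:2],p[2],0,[[18,6.5,70],[-18,6.5,70],[-18,-6.5,70],[18,-6.5,70]]),[(0,1),(1,2),(2,3),(3,0)])
def pin(p,n): # collar on z=55
    P=frame(p[:2],p[2],13,box(-18,18,-6,6,58,102)); C=frame(p[:2],p[2],13,circ(23,48)); 
    s=S(P,[(4,5),(5,6),(6,7),(7,4)])
    if n=="side":s+=S(P,[(1,5),(2,6)])
    return s+S(C,[(i,(i+1)%24) for i in range(24)])
def blk(p,n): return S(frame(p[:2],p[2],0,box(-35,35,-130,130,0,55)),[(4,5),(5,6),(6,7),(7,4)])
if __name__=="__main__":
  R={}
  for nm,f,p0 in(("jig",jig,(548,-260,.54)),("slot",slot,(548.5,-260,.53)),("pin",pin,(550,105,1.55)),("blk",blk,(540,185,.1))):
    for g in(gm,{"top":gm["top"]},{"side":gm["side"]}):
        r=fit(g,f,p0); print(nm,list(g),r[0],np.degrees(r[0][2]),r[1]); R.setdefault(nm,r[0])
  k=5
  for n,o,nm in(("top",(340,155),"tj"),("top",(180,165),"tp"),("side",(260,130),"sj"),("side",(235,205),"sp")):
    c=cv2.resize(im[n][o[1]:o[1]+90,o[0]:o[0]+90],None,fx=k,fy=k,interpolation=cv2.INTER_CUBIC); d=c.copy()
    for key,f in(("jig",jig),("slot",slot),("pin",pin),("blk",blk)):
      for a,b in f(R[key],n): draw(d,n,np.array([a,b]),[(0,1)],(0,0,255) if key!="slot" else (0,200,0),k,np.array(o))
    globals()[nm]=d
  cv2.imwrite("pics/ovj.png",cv2.resize(np.hstack([tj,sj]),(800,400)));cv2.imwrite("pics/ovp.png",cv2.resize(np.hstack([tp,sp]),(800,400)))
E
python3 m1.py
```

```text
jig ['side', 'top'] [ 549.4138 -260.191     0.5893] 33.763256709514025 -55.74637222290039
jig ['top'] [ 548.6938 -260.3762    0.5938] 34.02509469533048 -25.392505645751953
jig ['side'] [ 550.6772 -259.9824    0.5835] 33.434460629587505 -31.099817276000977
slot ['side', 'top'] [ 550.209  -260.8785    0.5928] 33.96650281867831 -52.128456115722656
slot ['top'] [ 549.8286 -261.3332    0.5813] 33.306802429938095 -25.05443572998047
slot ['side'] [ 550.8608 -260.1056    0.5943] 34.049027507269244 -27.198625564575195
pin ['side', 'top'] [551.2822 105.586    1.4815] 84.88318767182109 -37.9870719909668
pin ['top'] [550.7269 105.437    1.4668] 84.04028245431805 -15.48681640625
pin ['side'] [551.8816 105.5042   1.5141] 86.75232015948136 -22.75670051574707
blk ['side', 'top'] [537.6167 184.7641   0.1706] 9.774559992931215 -59.2230224609375
blk ['top'] [536.8106 184.5392   0.1707] 9.781171579980247 -28.541400909423828
blk ['side'] [538.0203 184.9528   0.1736] 9.946855234851393 -31.20859146118164
```

View pics/ovj.png

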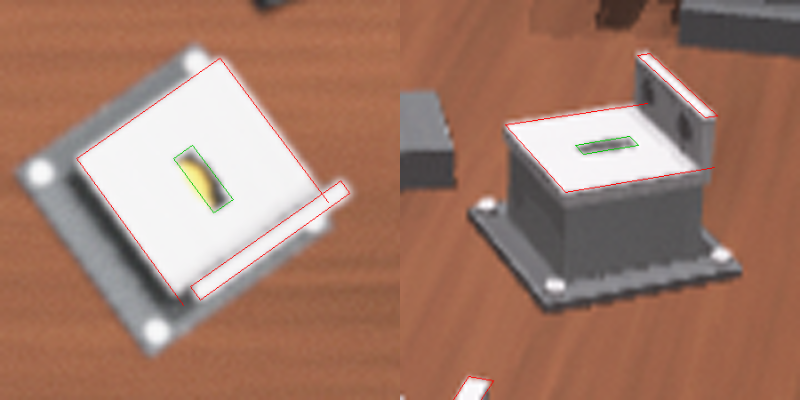

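View pics/ovp.png

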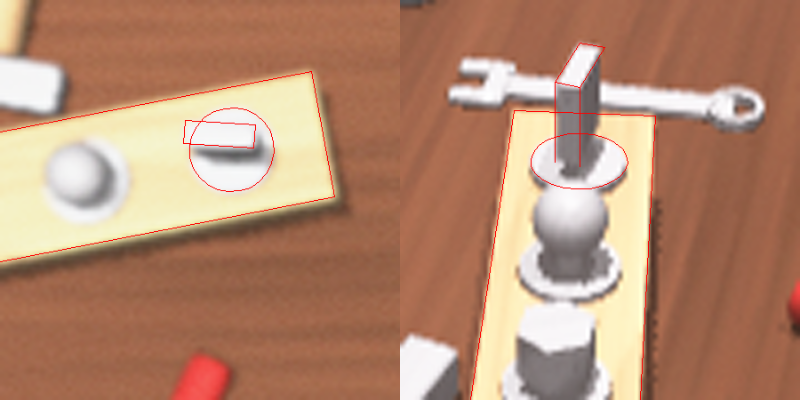

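```bash
cat >> h.py <<'E'
from scipy.spatial.transform import Rotation as Ro
def st():
    s=ctrl.sense(); q=s["ee_rot"]; R=Ro.from_quat([q[1],q[2],q[3],q[0]]).as_matrix(); return s,R
def go(xy,z,jaw,s=None,R=None):
    """offset in tool axes and yaw to TCP world xy,z with tool x at angle jaw deg (mod 180 nearest)"""
    s,R=st(); d=(np.array([*xy,z])-s["eef_pos"])/1000; o=R.T@d
    a=np.degrees(np.arctan2(R[1,0],R[0,0])); 
    return o, -np.radians(jaw-a), a
E
python3 - <<'E'
from h import *
s,R=st();print(R,s["joints"]); print(go((551.3,105.6),150,-5.1))
E
```

```text
[[ 0.3001 -0.     -0.9539]
 [ 0.9539  0.      0.3001]
 [ 0.     -1.      0.    ]] [ 1.0426  0.3129  1.4977  0.      1.331  -0.2234]
(array([-0.2588,  0.0983, -0.4942]), np.float64(1.3549697479376281), np.float64(72.53404792473108))
```

>>> jog_arm(
  targets=[
    {"offset":[-0.02,0.005,-0.04],"yaw":0.12},
    {"offset":[-0.04,0.01,-0.08],"yaw":0.24},
    {"offset":[-0.06,0.015,-0.12],"yaw":0.36},
    {"offset":[-0.08,0.02,-0.155],"yaw":0.48},
    {"offset":[-0.1,0.025,-0.19],"yaw":0.6},
    {"offset":[-0.12,0.03,-0.225],"yaw":0.72},
    {"offset":[-0.14,0.035,-0.26],"yaw":0.84},
    {"offset":[-0.16,0.04,-0.3],"yaw":0.96},
    {"offset":[-0.178,0.045,-0.335],"yaw":1.05},
    {"offset":[-0.195,0.05,-0.37],"yaw":1.14},
    {"offset":[-0.21,0.055,-0.405],"yaw":1.22},
    {"offset":[-0.225,0.06,-0.435],"yaw":1.3},
  ],
  fingers=0.06,
  grip_force=60,
)

```text
time_s: 2.1
eef_pos: [506.8, 153.5, 188.1]
ee_rot: [-0.707, 0.707, -0.014, 0.014]
force: [0.2, 0.9, -0.2]
grip_width: 0.703
```

```bash
python3 - <<'E'
from h import *
print(go((551.3,105.6),150,-5.1))
E
```

```text
(array([ 0.0463,  0.0381, -0.0461]), np.float64(0.04992075764840447), np.float64(-2.239751276650999))
```

>>> jog_arm(
  targets=[
    {"offset":[0.023,0.01,-0.023],"yaw":0.03},
    {"offset":[0.0463,0.02,-0.0461],"yaw":0.05},
    {"offset":[0.0463,0.038,-0.0461],"yaw":0.05},
    {"offset":[0.0463,0.038,-0.0461],"yaw":0.05},
    {"offset":[0.0463,0.038,-0.0461],"yaw":0.05},
    {"offset":[0.0463,0.038,-0.0461],"yaw":0.05},
  ],
)

```text
time_s: 2.6
eef_pos: [551.1, 106.3, 151.1]
ee_rot: [0.706, -0.706, 0.031, -0.032]
force: [-1.2, 0.7, -0.1]
grip_width: 0.704
```

```bash
python3 - <<'E'
from h import *
print(go((551.3,105.6),95,-5.1), ctrl.sense()["joints"])
a=cap("side");b=cap("top")
c=np.hstack([cv2.resize(a[150:270,210:330],(400,400),interpolation=2),cv2.resize(b[140:240,180:280],(400,400),interpolation=2)])
cv2.imwrite("pics/pre.png",c)
E
```

```text
(array([ 0.0002,  0.0561, -0.0007]), np.float64(0.0009904812655226862), np.float64(-5.043249603798773)) [-0.0182  0.4821  1.5177  0.0001  1.1404  0.0698]
```

View pics/pre.png

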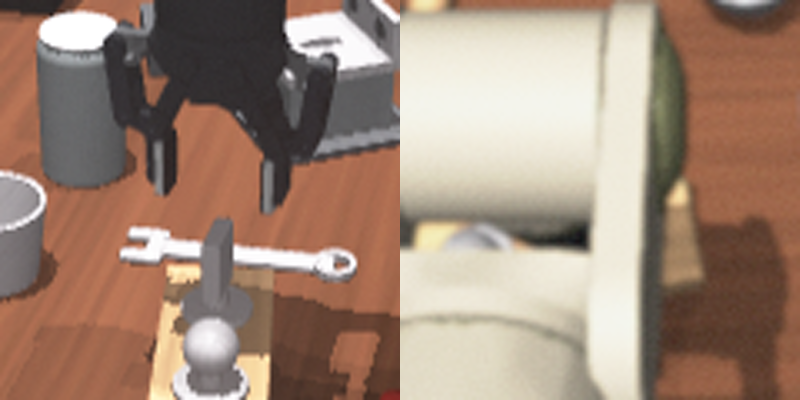

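>>> jog_arm(
  targets=[
    {"offset":[0,0.015,-0.0005],"yaw":0},
    {"offset":[0,0.03,-0.0005],"yaw":0},
    {"offset":[0,0.045,-0.0005],"yaw":0},
    {"offset":[0,0.057,-0.0005],"yaw":0},
    {"offset":[0,0.057,-0.0005],"yaw":0},
    {"offset":[0,0.057,-0.0005],"yaw":0},
  ],
)

```text
time_s: 3.2
eef_pos: [551.4, 106.3, 95.0]
ee_rot: [0.706, -0.706, 0.03, -0.032]
force: [0.9, 0.1, 1.2]
grip_width: 0.704
```

```bash
python3 - <<'E'
from h import *
print(go((551.3,105.6),94,-5.1), ctrl.sense()["force"])
a=cap("side")
cv2.imwrite("pics/pre2.png",cv2.resize(a[170:270,220:330],(660,600),interpolation=2))
E
```

```text
(array([ 0.    ,  0.001 , -0.0007]), np.float64(0.002038851122859096), np.float64(-4.983182435604665)) [0.8977 0.0509 1.2072]
```

View pics/pre2.png

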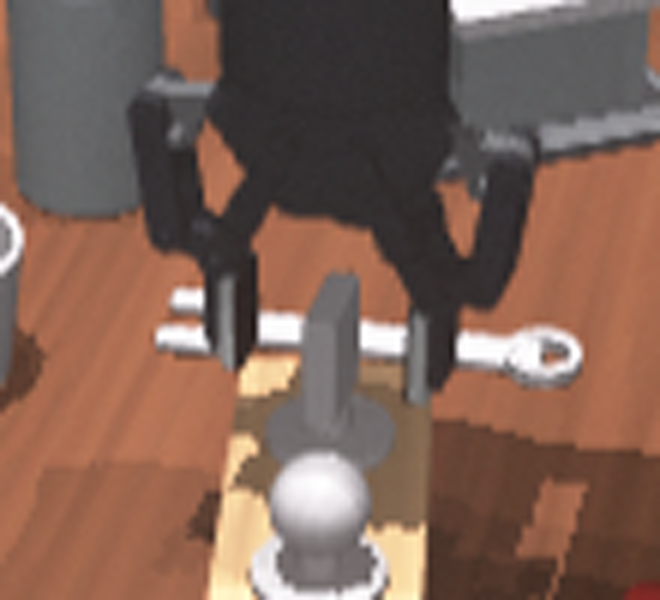

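The fingers straddle the paddle, which sits midway between them, so I'm closing now.

>>> jog_arm(
  targets=[
    {"offset":[0,0,-0.0005],"yaw":0},
    {"offset":[0,0,-0.0005],"yaw":0},
    {"offset":[0,0,-0.0005],"yaw":0},
    {"offset":[0,0,-0.0005],"yaw":0},
    {"offset":[0,0,-0.0005],"yaw":0},
    {"offset":[0,0,-0.0005],"yaw":0},
    {"offset":[0,0,-0.0005],"yaw":0},
    {"offset":[0,0,-0.0005],"yaw":0},
  ],
  fingers=0.0,
  grip_force=90,
)

```text
time_s: 3.92
eef_pos: [551.9, 105.8, 96.1]
ee_rot: [0.706, -0.706, 0.029, -0.032]
force: [-2.0, -0.2, 5.3]
grip_width: 0.128
```

>>> jog_arm(
  targets=[
    {"offset":[0,0,0],"yaw":0},
    {"offset":[0,0,0],"yaw":0},
    {"offset":[0,0,0],"yaw":0},
  ],
)

```text
time_s: 4.17
eef_pos: [551.9, 105.7, 96.2]
ee_rot: [0.706, -0.706, 0.029, -0.032]
force: [-1.1, 0.2, 2.6]
grip_width: 0.129
```

```bash
python3 - <<'E'
from h import *
print(go((551.3,105.6),94,-5.1), ctrl.sense())
a=cap("side")
cv2.imwrite("pics/grip.png",cv2.resize(a[170:270,220:330],(660,600),interpolation=2))
E
```

```text
(array([-0.0006,  0.0022, -0.0002]), np.float64(0.0018541945046220247), np.float64(-4.993762480488807)) {'time_s': 4.1667, 'joints': array([-0.0192,  0.5513,  1.5684,  0.    ,  1.0173,  0.0679]), 'dq': array([-0.0023,  0.0009, -0.0012,  0.0008,  0.0008, -0.0004]), 'tau': array([ -0.1158, -46.7608, -21.6897,  -0.0218,  -0.312 ,   0.001 ]), 'eef_pos': array([551.8593, 105.7299,  96.1922]), 'ee_rot': array([ 0.7065, -0.7064,  0.0292, -0.0324]), 'force': array([-1.146 ,  0.1579,  2.5639]), 'wrist_torque': array([ 0.0893,  0.2449, -0.0201]), 'grip_width': 0.1294192699091017}
```

View pics/grip.png

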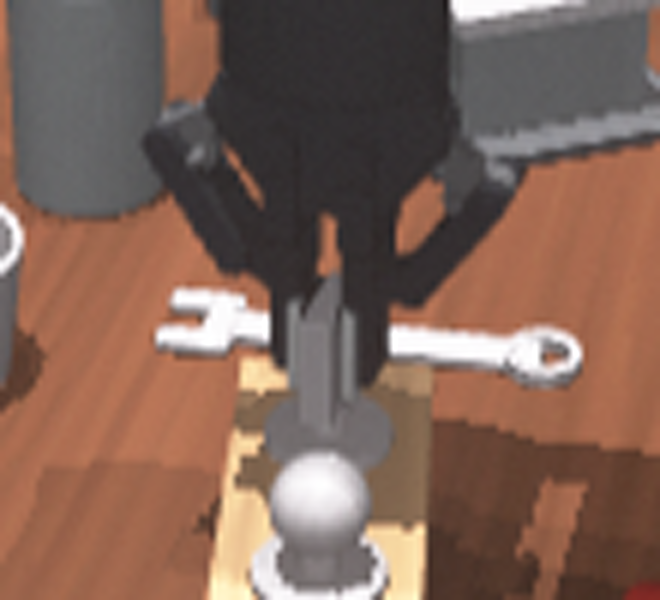

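>>> jog_arm(
  targets=[
    {"offset":[0,-0.008,0],"yaw":0},
    {"offset":[0,-0.02,0],"yaw":0},
    {"offset":[0,-0.035,0],"yaw":0},
    {"offset":[0,-0.05,0],"yaw":0},
    {"offset":[0,-0.065,0],"yaw":0},
    {"offset":[0,-0.08,0],"yaw":0},
    {"offset":[0,-0.095,0],"yaw":0},
    {"offset":[0,-0.105,0],"yaw":0},
    {"offset":[0,-0.105,0],"yaw":0},
    {"offset":[0,-0.105,0],"yaw":0},
  ],
)

```text
time_s: 5.05
eef_pos: [551.3, 105.7, 201.0]
ee_rot: [0.706, -0.706, 0.029, -0.032]
force: [-0.8, -0.3, -1.8]
grip_width: 0.123
```

```bash
python3 - <<'E'
from h import *
s,R=st(); print(s["force"],R,go((549.5,-260.3),200,-56.2))
a=cap("side")
cv2.imwrite("pics/lift.png",cv2.resize(a[130:280,200:350],(600,600),interpolation=2))
E
```

```text
[-0.842  -0.3284 -1.8151] [[ 0.9962  0.0047  0.0871]
 [-0.0871 -0.0001  0.9962]
 [ 0.0047 -1.      0.0004]] (array([ 0.0301,  0.0011, -0.3648]), np.float64(0.8937122684735797), np.float64(-4.994058917401144))
```

View pics/lift.png

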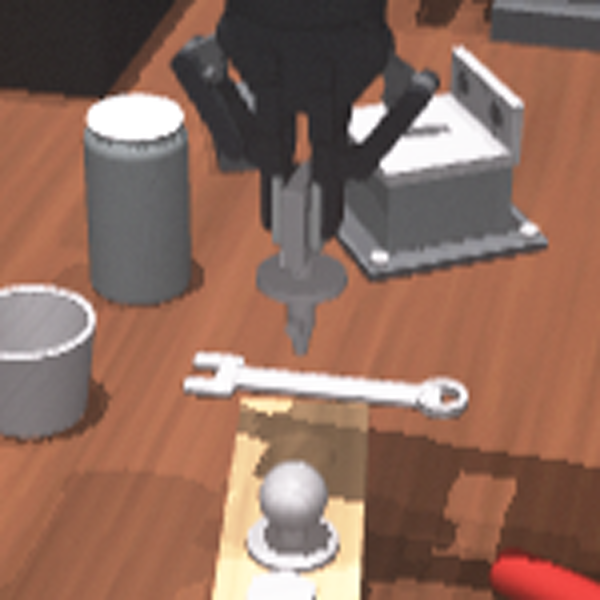

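>>> jog_arm(
  targets=[
    {"offset":[0.0025,0,-0.03],"yaw":0.08},
    {"offset":[0.005,0,-0.06],"yaw":0.16},
    {"offset":[0.0075,0,-0.092],"yaw":0.24},
    {"offset":[0.01,0,-0.124],"yaw":0.32},
    {"offset":[0.0125,0,-0.156],"yaw":0.4},
    {"offset":[0.016,0,-0.188],"yaw":0.48},
    {"offset":[0.018,0,-0.22],"yaw":0.56},
    {"offset":[0.02,0,-0.25],"yaw":0.64},
    {"offset":[0.0225,0,-0.28],"yaw":0.72},
    {"offset":[0.025,0,-0.31],"yaw":0.8},
    {"offset":[0.0275,0,-0.34],"yaw":0.86},
    {"offset":[0.03,0,-0.364],"yaw":0.893},
  ],
)

```text
time_s: 6.1
eef_pos: [548.5, -261.5, 199.0]
ee_rot: [0.624, -0.623, 0.334, -0.334]
force: [0.7, -0.1, -1.3]
grip_width: 0.125
```

>>> jog_arm(
  targets=[
    {"offset":[0,0,0],"yaw":0},
    {"offset":[0,0,0],"yaw":0},
    {"offset":[0,0,0],"yaw":0},
  ],
)

```text
time_s: 6.35
eef_pos: [548.3, -260.8, 197.9]
ee_rot: [0.624, -0.622, 0.334, -0.334]
force: [-0.1, 0.7, -2.1]
grip_width: 0.127
```

```bash
python3 - <<'E'
from h import *
s,R=st(); print(s["force"],s["joints"],R,go((549.5,-260.3),180,-56.2))
a=cap("side","pics/s_over.png");b=cap("top","pics/t_over.png")
cv2.imwrite("pics/over.png",np.hstack([cv2.resize(a[90:210,250:370],(400,400),interpolation=2),cv2.resize(b[140:260,320:440],(400,400),interpolation=2)]))
E
```

```text
[-0.0838  0.728  -2.0808] [-0.6375  0.5335  1.3056  0.002   1.304   0.3458] [[ 0.5538 -0.      0.8326]
 [-0.8326  0.0025  0.5538]
 [-0.0021 -1.      0.0013]] (array([0.0003, 0.0179, 0.0013]), np.float64(-0.002965934722168502), np.float64(-56.369935541891564))
```

View pics/over.png

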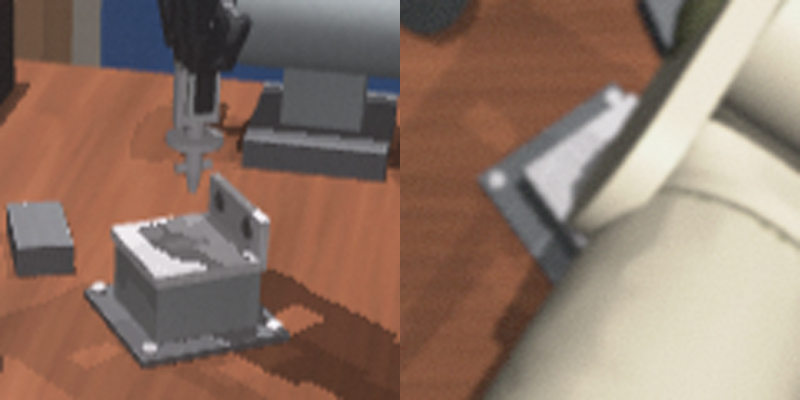

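```bash
python3 - <<'E'
from h import *
print(go((550.3,-260.3),161,-56.2))
E
```

```text
(array([0.001 , 0.0377, 0.0014]), np.float64(-0.0018786814283197604), np.float64(-56.307640516892334))
```

>>> jog_arm(
  targets=[
    {"offset":[0.0005,0.01,0.001],"yaw":-0.002},
    {"offset":[0.001,0.02,0.0015],"yaw":-0.002},
    {"offset":[0.001,0.03,0.0015],"yaw":-0.002},
    {"offset":[0.001,0.0375,0.0015],"yaw":-0.002},
    {"offset":[0.001,0.0375,0.0015],"yaw":-0.002},
    {"offset":[0.001,0.0375,0.0015],"yaw":-0.002},
    {"offset":[0.001,0.0375,0.0015],"yaw":-0.002},
  ],
)

```text
time_s: 7.03
eef_pos: [550.6, -260.4, 161.5]
ee_rot: [0.624, -0.623, 0.333, -0.333]
force: [0.7, 0.6, -1.4]
grip_width: 0.127
```

```bash
cat > m2.py <<'E'
from m1 import *
import sys
s,R=st(); tz=s["eef_pos"][2]-3.2-80; print(s["force"],s["eef_pos"],go((550.3,-260.3),161,-56.2))
def segpin(p,n,tz=tz):
    out=[]
    C1=frame(p[:2],p[2],tz,circ(23,42,36));C2=frame(p[:2],p[2],tz,circ(23,48,36))
    v=T[n][:3,3]-np.array([p[0],p[1],tz+45]); a=np.arctan2(v[1],v[0])
    for i in range(36):
        ph=p[2]+(i+.5)*2*np.pi/36
        if np.cos(ph-a)>0.1: out.append((C1[i],C1[(i+1)%36]))
        if np.cos(ph-a)<0.1: out.append((C2[i],C2[(i+1)%36]))
    u=np.array([-np.sin(a),np.cos(a),0]); o=np.array([p[0],p[1],tz])
    for sg in(1,-1):
        out.append((o+sg*u*7+[0,0,27],o+sg*u*7+[0,0,37]))
        out.append((o+sg*u*3+[0,0,1],o+sg*u*7+[0,0,18]))
        e=frame(p[:2],p[2],tz,[[sg*15,0,18],[sg*15,0,26],[sg*8,0,18],[sg*8,0,26]])
        out+= [(e[0],e[2]),(e[1],e[3])]
    return out
n="side"
def jigs(p,n): return jig(p,n)+slot(p,n)
if __name__=="__main__":
    th=np.radians(33.8)
    f=lambda p:-score(gm[n],n,segpin((p[0],p[1],th),n))
    best=min((minimize(f,np.array(s["eef_pos"][:2])+d,method="Nelder-Mead",options=dict(initial_simplex=np.array(s["eef_pos"][:2])+d+np.array([[0,0],[2,0],[0,2]]))) for d in ([0,0],[2,2],[-2,-2],[3,-3],[-3,3])),key=lambda r:r.fun)
    print("pin side",best.x,best.fun)
    J=np.array([550.8,-260.05,th])
    o=np.array([270,110]);k=8
    c=cv2.resize(im[n][o[1]:o[1]+75,o[0]:o[0]+100],None,fx=k,fy=k,interpolation=cv2.INTER_CUBIC); cv2.imwrite("pics/%s_raw.png"%sys.argv[1],c)
    for a,b in segpin((*best.x,th),n): draw(c,n,np.array([a,b]),[(0,1)],(0,0,255),k,o)
    for a,b in jigs(J,n): draw(c,n,np.array([a,b]),[(0,1)],(0,200,0),k,o)
    cv2.imwrite("pics/%s_ov.png"%sys.argv[1],c)
E
python3 m2.py a
```

```text
[-0.931  -0.804  -1.7709] [ 550.6205 -260.4415  161.7066] (array([-0.0003,  0.0007, -0.0002]), np.float64(8.597366985342472e-05), np.float64(-56.19507407156815))
pin side [ 550.933  -258.4999] -13.450834274291992
```

View pics/a_ov.png

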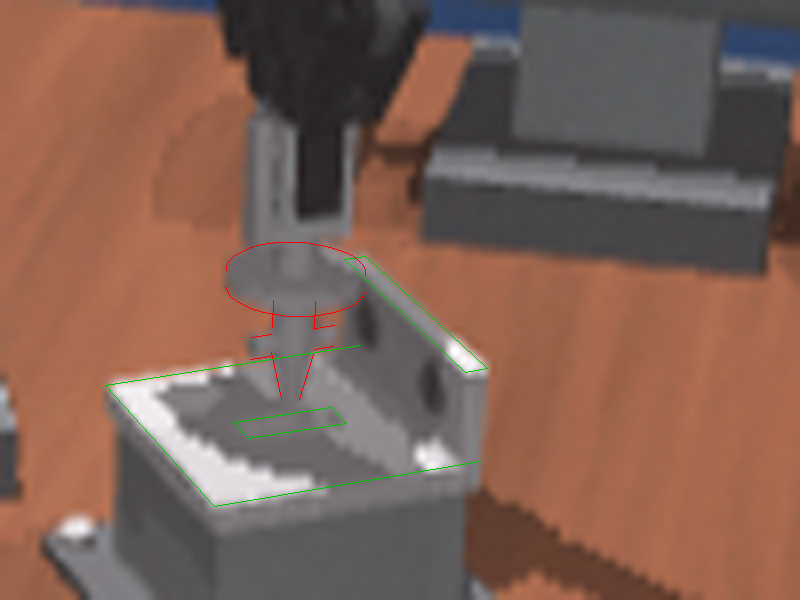

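View pics/a_raw.png

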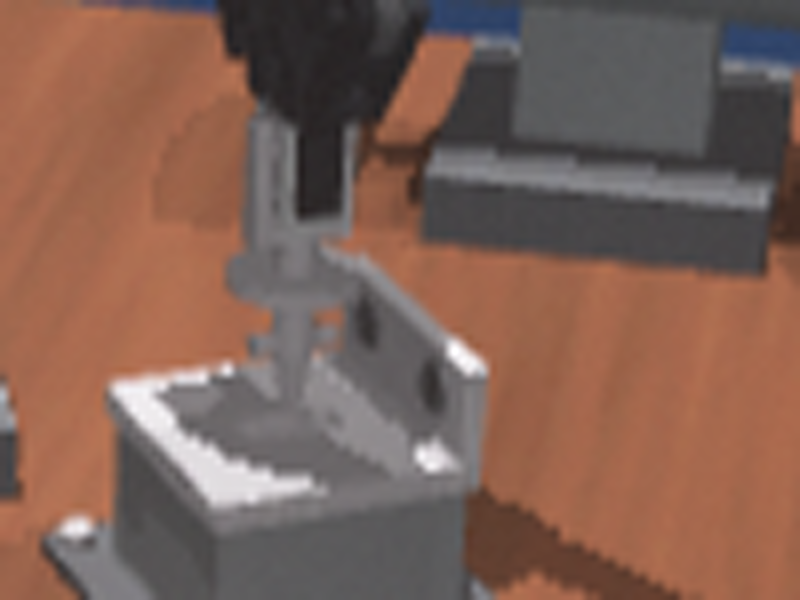

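```bash
cat > zoom.py <<'E'
from m2 import *
o=np.array([292,128]);k=14;w,h=28,40
c=im[n][o[1]:o[1]+h,o[0]:o[0]+w].astype(float); c=np.clip((c-60)*2.2,0,255).astype(np.uint8)
c=cv2.resize(c,None,fx=k,fy=k,interpolation=cv2.INTER_CUBIC); d=c.copy()
p=[float(v) for v in sys.argv[2].split(",")]
for a,b in segpin((p[0],p[1],np.radians(33.8)),n): draw(d,n,np.array([a,b]),[(0,1)],(0,0,255),k,o)
for a,b in slot((550.8,-260.05,np.radians(33.8)),n): draw(d,n,np.array([a,b]),[(0,1)],(0,255,0),k,o)
cv2.imwrite("pics/%s.png"%sys.argv[1],np.hstack([c,d]))
E
python3 zoom.py z1 550.9,-260.2
```

```text
[-0.422   0.0244 -1.5962] [ 550.556  -260.3719  161.6058] (array([-0.0002,  0.0006, -0.0002]), np.float64(7.224726999171548e-05), np.float64(-56.195860536348135))
```

View pics/z1.png

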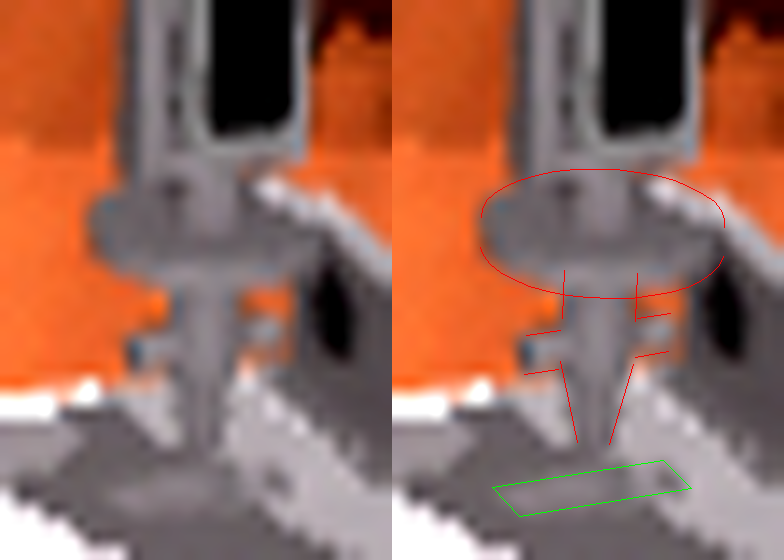

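>>> jog_arm(
  targets=[
    {"offset":[0,0.006,0],"yaw":0},
    {"offset":[0,0.012,0],"yaw":0},
    {"offset":[0,0.018,0],"yaw":0},
    {"offset":[0,0.022,0],"yaw":0},
    {"offset":[0,0.022,0],"yaw":0},
    {"offset":[0,0.022,0],"yaw":0},
  ],
)

```text
time_s: 7.73
eef_pos: [550.5, -260.3, 139.2]
ee_rot: [0.624, -0.623, 0.333, -0.333]
force: [1.1, 0.5, -1.7]
grip_width: 0.131
```

```bash
python3 zoom.py z2 550.6,-260.3
```

```text
[ 0.051   0.2607 -2.3798] [ 550.7115 -260.4387  139.8254] (array([-0.0003, -0.0212, -0.0002]), np.float64(5.409504834422434e-05), np.float64(-56.19690058203732))
```

View pics/z2.png

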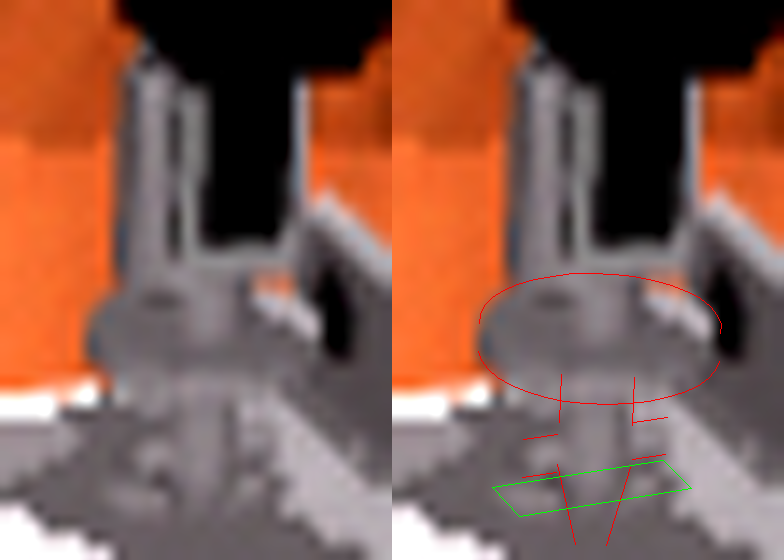

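>>> jog_arm(
  targets=[
    {"offset":[0,0.003,0],"yaw":0},
    {"offset":[0,0.006,0],"yaw":0},
    {"offset":[0,0.008,0],"yaw":0},
    {"offset":[0,0.009,0],"yaw":0},
    {"offset":[0,0.009,0],"yaw":0},
  ],
)

```text
time_s: 8.25
eef_pos: [550.6, -260.4, 130.5]
ee_rot: [0.624, -0.623, 0.333, -0.333]
force: [0.7, -0.2, -1.9]
grip_width: 0.129
```

>>> jog_arm(
  targets=[
    {"offset":[0,0.002,0],"yaw":0},
    {"offset":[0,0.004,0],"yaw":0},
    {"offset":[0,0.006,0],"yaw":0},
    {"offset":[0,0.008,0],"yaw":0},
    {"offset":[0,0.009,0],"yaw":0},
    {"offset":[0,0.009,0],"yaw":0},
  ],
)

```text
time_s: 8.75
eef_pos: [550.8, -260.4, 121.6]
ee_rot: [0.624, -0.623, 0.333, -0.333]
force: [-0.7, 0.1, 2.8]
grip_width: 0.127
```

>>> jog_arm(
  targets=[
    {"offset":[0,0.002,0],"yaw":0},
    {"offset":[0,0.004,0],"yaw":0},
    {"offset":[0,0.006,0],"yaw":0},
    {"offset":[0,0.008,0],"yaw":0},
    {"offset":[0,0.009,0],"yaw":0},
    {"offset":[0,0.009,0],"yaw":0},
  ],
)

```text
time_s: 9.25
eef_pos: [550.8, -260.4, 113.1]
ee_rot: [0.624, -0.623, 0.332, -0.334]
force: [-2.7, 1.1, 6.6]
grip_width: 0.123
```

```bash
python3 zoom.py z3 550.6,-260.3
```

```text
[-2.4921  1.5007  5.4038] [ 550.8462 -260.4396  113.1079] (array([-0.0004, -0.0479, -0.0003]), np.float64(8.955678415040041e-05), np.float64(-56.19486877424142))
```

View pics/z3.png

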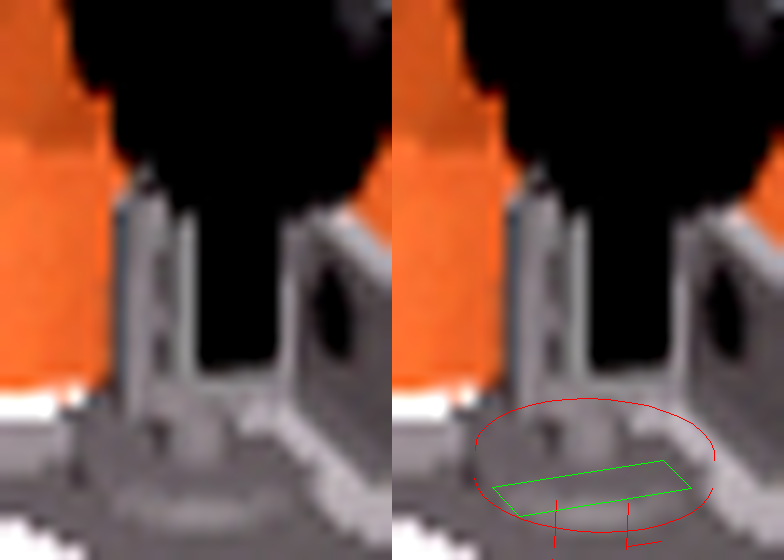

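>>> jog_arm(
  targets=[
    {"offset":[0,0.001,0],"yaw":0},
    {"offset":[0,0.002,0],"yaw":0},
    {"offset":[0,0.002,0],"yaw":0},
    {"offset":[0,0.002,0],"yaw":0},
  ],
)

```text
time_s: 9.68
eef_pos: [550.9, -260.5, 111.7]
ee_rot: [0.624, -0.623, 0.332, -0.334]
force: [-2.9, 1.1, 7.0]
grip_width: 0.127
```

>>> jog_arm(
  targets=[
    {"offset":[0,0.001,0],"yaw":0},
    {"offset":[0,0.002,0],"yaw":0},
    {"offset":[0,0.002,0],"yaw":0},
    {"offset":[0,0.002,0],"yaw":0},
  ],
)

```text
time_s: 10.02
eef_pos: [550.9, -260.4, 111.1]
ee_rot: [0.624, -0.623, 0.332, -0.334]
force: [-6.0, 3.4, 14.8]
grip_width: 0.126
```

>>> jog_arm(
  targets=[
    {"offset":[-0.0004,0.002,-0.0002],"yaw":0},
    {"offset":[-0.0004,0.003,-0.0002],"yaw":0.05},
    {"offset":[-0.0004,0.003,-0.0002],"yaw":0.12},
    {"offset":[-0.0004,0.003,-0.0002],"yaw":0.2},
    {"offset":[-0.0004,0.003,-0.0002],"yaw":0.28},
    {"offset":[-0.0004,0.003,-0.0002],"yaw":0.35},
    {"offset":[-0.0004,0.003,-0.0002],"yaw":0.4},
    {"offset":[-0.0004,0.003,-0.0002],"yaw":0.4},
  ],
)

```text
time_s: 10.68
eef_pos: [551.7, -260.7, 111.1]
ee_rot: [0.545, -0.544, 0.448, -0.453]
force: [-2.1, 2.1, 21.5]
grip_width: 0.13
```

```bash
python3 - <<'E'
from h import *
s,R=st(); print(s["force"],s["wrist_torque"],s["joints"],R,go((550.3,-260.3),111,-146.2))
E
```

```text
[-2.0616  2.1077 21.4637] [ 0.681   0.7654 -0.0757] [-0.634   0.6237  1.3975  0.0021  1.1132  0.7482] [[ 0.1866  0.0069  0.9824]
 [-0.9824 -0.0027  0.1866]
 [ 0.004  -1.      0.0063]] (array([-0.0007,  0.0001, -0.0013]), np.float64(1.1685683888161285), np.float64(-79.24596324843324))
```

>>> jog_arm(
  targets=[
    {"offset":[-0.0003,0.002,-0.0005],"yaw":0.05},
    {"offset":[-0.0003,0.003,-0.0005],"yaw":0.14},
    {"offset":[-0.0003,0.003,-0.0005],"yaw":0.24},
    {"offset":[-0.0003,0.003,-0.0005],"yaw":0.34},
    {"offset":[-0.0003,0.003,-0.0005],"yaw":0.44},
    {"offset":[-0.0003,0.003,-0.0005],"yaw":0.54},
    {"offset":[-0.0003,0.003,-0.0005],"yaw":0.6},
    {"offset":[-0.0003,0.003,-0.0005],"yaw":0.6},
  ],
)

```text
time_s: 11.35
eef_pos: [552.3, -260.4, 111.1]
ee_rot: [-0.389, 0.384, -0.589, 0.596]
force: [-1.8, 6.3, 22.7]
grip_width: 0.131
```

```bash
python3 - <<'E'
from h import *
s,R=st(); print(s["force"],s["wrist_torque"],s["joints"],R,go((550.3,-260.3),111,-146.2))
E
```

```text
[-1.7945  6.2816 22.7033] [ 1.2449  0.7372 -0.0799] [-0.6334  0.6227  1.3993  0.0034  1.1086  1.3511] [[-0.4034  0.0107  0.915 ]
 [-0.915  -0.0041 -0.4034]
 [-0.0006 -0.9999  0.0114]] (array([ 0.0007,  0.0001, -0.0019]), np.float64(0.5656584267764468), np.float64(-113.79015949969967))
```

>>> jog_arm(
  targets=[
    {"offset":[-0.0004,0.002,-0.0002],"yaw":0.05},
    {"offset":[-0.0004,0.0025,-0.0002],"yaw":0.14},
    {"offset":[-0.0004,0.0025,-0.0002],"yaw":0.24},
    {"offset":[-0.0004,0.0025,-0.0002],"yaw":0.34},
    {"offset":[-0.0004,0.0025,-0.0002],"yaw":0.44},
    {"offset":[-0.0004,0.0025,-0.0002],"yaw":0.52},
    {"offset":[-0.0004,0.0025,-0.0002],"yaw":0.58},
    {"offset":[-0.0004,0.0025,-0.0002],"yaw":0.59},
    {"offset":[-0.0004,0.0025,-0.0002],"yaw":0.59},
  ],
)

```text
time_s: 12.1
eef_pos: [552.2, -260.5, 111.1]
ee_rot: [-0.2, 0.194, -0.676, 0.682]
force: [-9.2, 2.5, 21.7]
grip_width: 0.13
```

```bash
python3 - <<'E'
from h import *
s,R=st(); print(s["force"],s["wrist_torque"],s["joints"],R,go((550.3,-260.3),111,-146.2))
a=cap("side")
cv2.imwrite("pics/turned.png",cv2.resize(a[100:200,260:360],(600,600),interpolation=2))
E
```

```text
[-9.1689  2.5219 21.6891] [0.5892 2.0438 0.1613] [-0.6331  0.622   1.4004  0.0018  1.1071  1.9423] [[-0.8443  0.0107  0.5357]
 [-0.5358 -0.0059 -0.8443]
 [-0.0059 -0.9999  0.0107]] (array([ 0.0015,  0.0001, -0.0011]), np.float64(-0.024458507489773493), np.float64(-147.60136925235312))
```

View pics/turned.png

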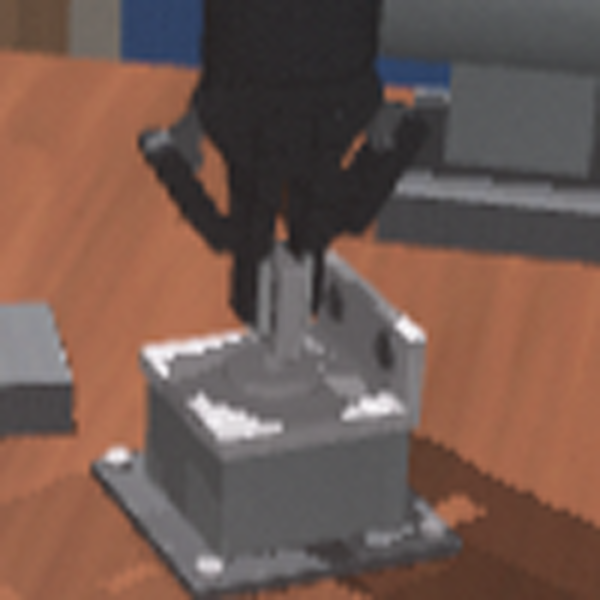

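>>> jog_arm(
  targets=[
    {"offset":[0.0008,0.0025,-0.0005],"yaw":0},
    {"offset":[0.0008,0.0025,-0.0005],"yaw":0},
    {"offset":[0.0008,0.0025,-0.0005],"yaw":0},
    {"offset":[0.0008,0.0025,-0.0005],"yaw":0},
    {"offset":[0.0008,0.0025,-0.0005],"yaw":0},
    {"offset":[0.0008,0.0025,-0.0005],"yaw":0},
  ],
)

```text
time_s: 12.65
eef_pos: [551.8, -260.5, 111.2]
ee_rot: [-0.201, 0.194, -0.675, 0.683]
force: [-4.3, 3.8, 19.5]
grip_width: 0.128
```

```bash
python3 - <<'E'
from h import *
s,R=st(); print(s["force"],s["wrist_torque"],s["dq"],R[:,1],go((550.3,-260.3),111,-146.2))
a=cap("side")
c=np.clip((a[130:185,280:340].astype(float)-40)*1.6,0,255).astype(np.uint8)
cv2.imwrite("pics/turned2.png",cv2.resize(c,None,fx=10,fy=10,interpolation=2))
E
```

```text
[-4.251   3.7819 19.4626] [0.9864 1.1109 0.0287] [-0.      0.0009 -0.0012 -0.0016 -0.0008  0.0015] [ 0.0129 -0.0072 -0.9999] (array([ 0.0012,  0.0002, -0.001 ]), np.float64(-0.02341782826354711), np.float64(-147.5417427248634))
```

View pics/turned2.png

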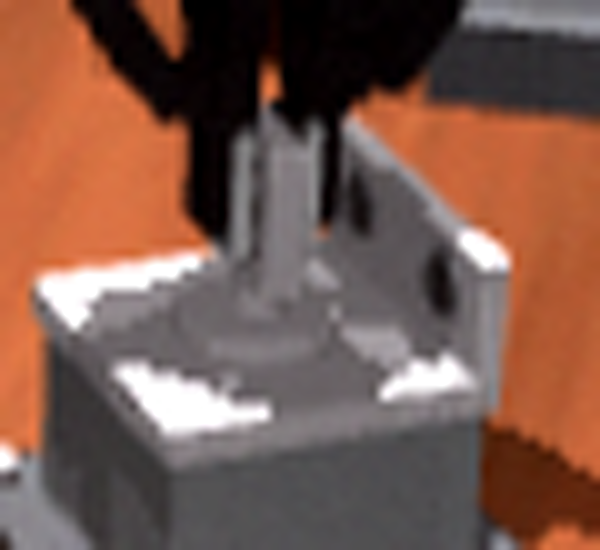

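```bash
python3 -c "
from rig import ctrl
print(ctrl.finish_job())
s=ctrl.sense();print(s['time_s'],s['eef_pos'],s['force'],s['grip_width'])"
```

```text
the job is handed in; nothing more can be done
None
the job is handed in; nothing more can be done
```

The locking pin is home in the bracket, turned a quarter clockwise and still gripped and pressed. I handed the job in at about 12.7 s of the 48 s allowed. It reports no verdict.

- **Path:** I lifted the pin about 105 mm out of the block and put it through the slot with its lugs lined up. It met no resistance until the tip reached the spring plunger. I then pressed until the tool stopped at z = 111.1 mm, within 0.1 mm of the height predicted for the collar on the bracket.
- **Turn:** the tool turned about 91°, well short of the 100° stop, and its height stayed at 111.1–111.2 mm throughout.
- **Press:** at the end the tool read 19.5 N upward. Adding about 2 N for the pin's weight and taking off the spring's 11 N leaves about 10 N holding the collar on the bracket. The gripper was set to 90 N and held the paddle at about 11 mm.
- **Side picture:** the last one shows the collar down on the bracket's foot and the paddle turned.

Small disagreements at the end:
- **Tilt:** the tool leans about 0.8°.
- **Side force:** about 6 N remained after I eased it from about 9.5 N.
- **Drift:** the tool moved about 1 mm sideways during the turn, probably because the grip is slightly off the pin's axis.

The arm hid the slot from the top camera, so I checked the insertion with the side camera and the force readings only. I did not compare the other things on the bench in a final picture. The path kept clear of them.

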